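Rock seized tubes out of a clip rack and put them to soak

TASK

The sample tubes have seized in the clip rack and need soaking: take the lid off the steel pot and lay it on the bench, free each tube by rocking it from side to side across its two jaws before drawing it out (the rack's head must stay down on its base), and lower every tube gently, round end first, into the pot without dropping it in. When all are in, put the lid back on so that it sits flat on the rim, and leave the things standing behind as they are.

Things in the scene. Friction and masses are not known exactly. Their poses are not given: they have to be found in the camera images.
- rack: clip rack: steel base plate 100 (x) x 200 (y) x 10 mm fixed to the bench, two guide pins 96 mm high at y = -87 and +87 mm, on them an aluminium head 56 x 200 mm, held down by coil springs. Origin: centre of the base's underside, on the bench; y runs along the row. Head's top face 70 mm up, with three openings 32 (x) x 30.5 mm at y = -45, 0, +45 mm, x = 0; open below: tubes may tilt 0.25 rad
- face (a point): centre of the head's top face, axes as the rack. Under each opening two sprung white jaws, at -x and at +x, catch above the tube's raised ring, about 12 N each. Tilting a tube in the rack's x-z plane over one collar edge lifts its other side: 4.5 mm (0.13 rad) snaps that side past its jaw and it stays; then tilt the other way. Pulled straight, both jaws hold and the head comes up
- rack_head (a joint): how far the rack's head is lifted off its base along the guide pins, m: 0 resting (start), at most 0.05; its springs and weight give way at a pull of about 10 N and take it down again when let go
- tube_0: round-ended amber glass tube with a long black cap, 95 mm long, about 35 g, wedged upright in the rack; absent ones read None. Origin: on the axis, centre of the collar's underside, which sits on the rack's face; z to the cap. Collar 40 mm across, z 0 to 4 mm; cap (grip here) 22 mm across, z 4 to 45; body 22 mm across; raised ring 29 mm across at z -17; round tip at z -50
- tube_1: round-ended amber glass tube with a long black cap, 95 mm long, about 35 g, wedged upright in the rack; absent ones read None. Origin: on the axis, centre of the collar's underside, which sits on the rack's face; z to the cap. Collar 40 mm across, z 0 to 4 mm; cap (grip here) 22 mm across, z 4 to 45; body 22 mm across; raised ring 29 mm across at z -17; round tip at z -50
- tube_2: round-ended amber glass tube with a long black cap, 95 mm long, about 35 g, wedged upright in the rack; absent ones read None. Origin: on the axis, centre of the collar's underside, which sits on the rack's face; z to the cap. Collar 40 mm across, z 0 to 4 mm; cap (grip here) 22 mm across, z 4 to 45; body 22 mm across; raised ring 29 mm across at z -17; round tip at z -50
- pot: loose round stainless pot, 122 mm across, 115 mm tall, walls 4 mm, floor 5 mm, about 0.6 kg; inside 110 mm across at the floor, 114 mm at the mouth. Origin: centre of its underside; z up; rim at z = 115 mm. At the start its lid is on
- pot_lid: the pot's loose lid: steel disc 132 mm across, 4 mm thick, 0.12 kg, with a step 102 mm across and 6 mm deep below that drops into the pot's mouth, and a black round knob 20 mm across on top, z 4 to 40 mm. Origin: centre of the disc's underside, 115 mm above the pot's origin when seated, 6 mm above the bench when laid there
- dropper_bottle: bystander: a small brown dropper bottle with a red bulb, 37 mm across, 108 mm tall, standing behind the work; origin at the centre of its underside
- small_beaker: bystander: a small glass beaker, 50 mm across, 66 mm tall, standing behind the work; origin at the centre of its underside. (Beyond the work, at x 0.37 to 0.52, y 0.40 to 0.61, stands a tall fixed titration stand, rods to 0.87 m: an arm that starts to its left passes in front of it drawn in to 0.40 m from the base axis)

How it is judged:
By the outcome, as a careful person would: the job done as asked, in the order asked, and still so for the second after the job is handed in, with the robot touching nothing.
Of tube_0, tube_1, tube_2 only 2 to 3 are there at a start; the rules pass over those that are not, and their reading is None.
At some moment in a run one of pot may be knocked a few centimetres aside while the robot is not near it.
It also fails if it takes over 208 s, if anything falls off the work surface, if the arm or the gripper's body presses on something with over 40 N, if the wrist force passes 120 N, or if a joint passes its speed limit or range.

ROBOT

A 6-joint arm with a two-finger parallel gripper is mounted at the origin on a cart in front of the work surface, level with it; the furniture and walls round the work are solid. World frame = base frame: x ahead of the robot, y to its left, z up, the work surface at z = 0. Lengths are in mm, angles in rad, forces in N, time in s.
With the tool pointing down it reaches from about 275 to 825 mm from the base axis. Payload 5.2 kg.
Tool frame: the origin (TCP) lies at the very end of the fingers, on their centre line; the grasp point (between the pads) lies 19 mm behind it; z points along the fingers, y is the line along which they close (so a half turn about z gives the same grasp; the last joint's range is limited). The gripper opens to 93 mm and grips with 3 to 60 N. Pads are 15 mm wide; open, the fingers measure 128 mm over their backs; the gripper's body (75 mm by 188 mm) begins 65 mm behind the grasp point.
Start: joints at [0.963, 0.259, 1.535, -0, 1.348, -0.203], TCP at [216.588, 505.563, 218.653] pointing down, gripper open.
Joint ranges: [-3.14, 3.14], [-0.91, 2.08], [0.19, 2.58], [-1.22, 4.36], [0.22, 2.71], [-3.12, 3.12]. Speed limits (rad/s): [2.57, 2.57, 3.14, 3.14, 3.14, 3.14].

INTERFACE

Orientations are given as [roll, pitch, yaw] about the fixed x, y, z axes, in that order (R = Rz(yaw) Ry(pitch) Rx(roll)).
In Python, from bench import robot, viewer, kinematics gives the robot as it stands (robot), with the cameras (viewer) and the kinematics (kinematics). Calls block until the motion is done:
- robot.move_ptp(position, orientation): joint-space move of the TCP to a pose.
- robot.move_linear(position, ori=None, speed=150, f_stop=None): straight line of the TCP; ori=None keeps the orientation; speed is the mean speed in mm/s. With f_stop (N) it stops when the force on the tool has changed by that much, and returns True; else False.
- robot.move_j(angles): joint-space move.
- robot.move_gripper(opening): opening from 0.0 (shut) to 1.0 (fully open); the grip force is fixed at half the most; returns when the fingers have stopped.
- robot.sleep(seconds).
- kinematics.inverse_kinematics(position, orientation): joint angles nearest the present ones, or None.
- viewer.get_image(name): name is "scene" or "top" or "wrist"; returns a dict with "img" (400x640x3 uint8, blue, green, red), "fovy" (degrees; the focal length in pixels is half the picture's height over the tangent of half this angle, whatever the lens; pixels are square), "cx", "cy" (the principal point, pixels), "eye" and "orientation" of the camera in the world. Camera axes: x right, y down, z forward; pixel columns grow to the right and rows downward; lengths in mm; the calibration is good to about 2 mm. A picture is of the moment at which its call begins. There is no depth.
A pose or a line that the arm cannot do raises robot.MotionError and nothing moves.
- robot.hand_in(): hands the job in; it is judged then, once.
Readings, each from a call of its own:
- robot.current_t(): time.
- robot.current_qpos(): joint angles.
- robot.current_joint_vel(): joint speeds.
- robot.current_joint_efforts(): joint torques, N m.
- robot.current_tcp_pos(): TCP position.
- robot.current_eef_rot(): TCP orientation.
- robot.current_contact_force(): force on the tool from outside, world axes, zero at the start.
- robot.current_ft_torque(): the same for the moment, N m.
- robot.current_gripper_width(): opening from 0.0 (shut) to 1.0 (fully open).
- robot.current_finger_force(): force on a finger pad.
Only numpy, scipy, OpenCV 4.12 (cv2) and the standard library are available. Lean on these libraries where they do the work, as an engineer would, in place of code of your own. Each camera call takes 0.05 s, during which the arm holds its last target. There are 200 camera calls.

## Working session

There is one attempt and no reset: what is moved stays moved. The work goes in short steps, each a Python script; the robot and the scene stay as the last script left them, time stands still between calls to the robot, and variables do not carry over. Pictures are saved under pics/ and viewed, at most 14 in all, crops included, and the job is handed in when it is done.

```bash
ls; mkdir -p pics
python3 - <<'E'
from bench import robot, viewer, kinematics
import cv2, numpy as np
for n in ["scene","top","wrist"]:
    d=viewer.get_image(n); cv2.imwrite(f"pics/{n}0.png",d["img"])
    print(n,{k:v for k,v in d.items() if k!="img"})
a=[cv2.imread(f"pics/{n}0.png") for n in ["scene","top"]]
print(robot.current_t(),robot.current_eef_rot(),robot.current_tcp_pos())
E
```

```text
bench.py
pics
scene {'fovy': 45.63680925958798, 'cx': 318.86428393057133, 'cy': 203.0946167821942, 'eye': array([-105.1976897 , -525.52109832,  847.40257189]), 'orientation': array([-2.3055855 , -0.01803904, -0.90815714])}
top {'fovy': 48.42803236482111, 'cx': 317.37714259451315, 'cy': 198.02513808538637, 'eye': array([ 380.42316288,   -1.3970756 , 1085.31769505]), 'orientation': array([-2.94632226, -0.00900457, -1.59298653])}
wrist {'fovy': 69.85683863947419, 'cx': 318.7225620982828, 'cy': 196.98519909051728, 'eye': array([149.49887436, 534.02286103, 384.15587041]), 'orientation': array([2.87812762e+00, 7.13461256e-04, 1.16586327e+00])}
0.15 [-3.14020838e+00 -2.70656164e-04  2.73684057e+00] [216.34739047 505.21758455 218.0097228 ]
```

View pics/scene0.png

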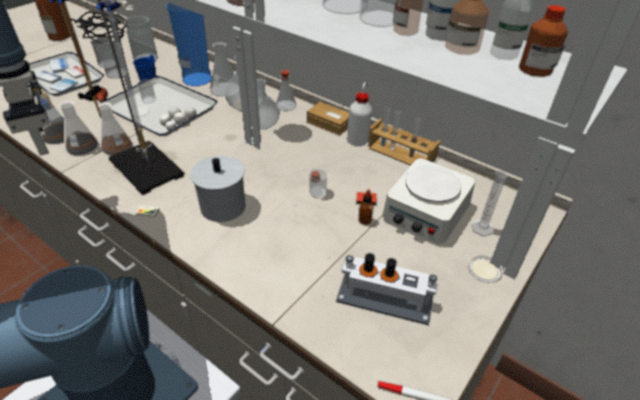

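View pics/top0.png

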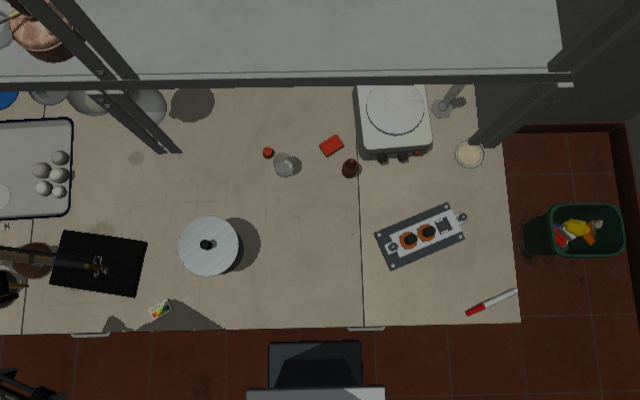

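The views show the pot with its lid at top px (208,245), and the rack at top px (421,236) with two tubes at (409,240) and (427,233) and an empty opening at (445,226). Next I'll zoom in to measure these points accurately.

```bash
cat > h.py <<'E'
from bench import robot, viewer, kinematics
import numpy as np, cv2
from scipy.spatial.transform import Rotation as R
def cam(d):
    f=d["img"].shape[0]/2/np.tan(np.radians(d["fovy"])/2)
    return f,R.from_euler("xyz",d["orientation"]).as_matrix(),np.array(d["eye"])
def ray(d,u,v):
    f,M,e=cam(d); r=M@np.array([(u-d["cx"])/f,(v-d["cy"])/f,1]); return e,r/np.linalg.norm(r)
def proj(d,P):
    f,M,e=cam(d); q=(np.atleast_2d(P)-e)@M; return np.c_[d["cx"]+f*q[:,0]/q[:,2],d["cy"]+f*q[:,1]/q[:,2]]
def atz(d,u,v,z):
    e,r=ray(d,u,v); return e+r*(z-e[2])/r[2]
def tri(*obs):
    A=np.zeros((3,3));b=np.zeros(3)
    for d,u,v in obs:
        e,r=ray(d,u,v); Q=np.eye(3)-np.outer(r,r); A+=Q;b+=Q@e
    p=np.linalg.solve(A,b); return p,[np.round(proj(d,p)[0]-(u,v),1) for d,u,v in obs]
def crop(img,u,v,w,h,s): return cv2.resize(img[v-h//2:v+h//2,u-w//2:u+w//2],None,fx=s,fy=s,interpolation=cv2.INTER_CUBIC)
E
python3 - <<'E'
import cv2,numpy as np
from h import crop
s=cv2.imread("pics/scene0.png");t=cv2.imread("pics/top0.png")
o=np.vstack([np.hstack([crop(s,388,285,100,70,4),crop(t,421,236,100,70,4)]),np.hstack([crop(s,218,188,100,70,4),crop(t,208,245,100,70,4)])])
cv2.imwrite("pics/c1.png",o)
E
```

```text
(no output)
```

View pics/c1.png

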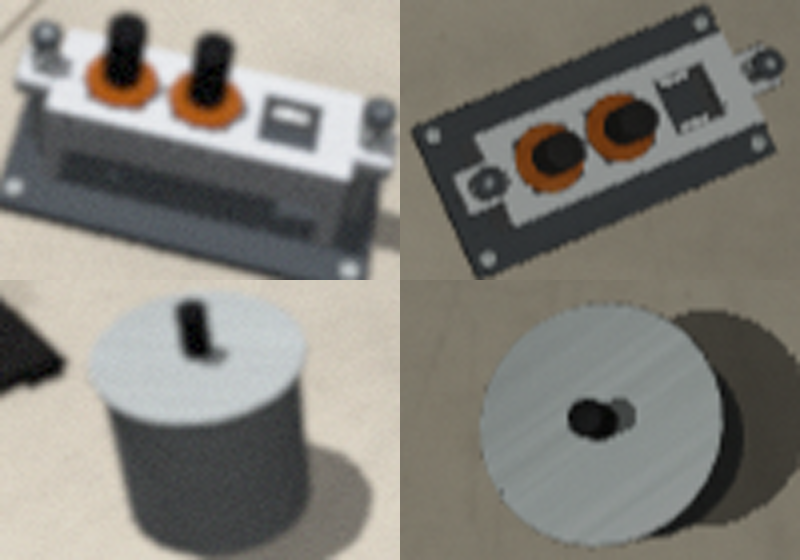

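Run:
```python
from h import *
s=viewer.get_image("scene");t=viewer.get_image("top")
def q(ox,oy,m): return (ox+(m[0]+.5)/4-.5, oy+(m[1]+.5)/4-.5)
S=lambda x,y:q(338,250,(x,y)); T=lambda x,y:q(371,201,(x-400,y))
SP=lambda x,y:q(168,153,(x,y-280)); TP=lambda x,y:q(158,210,(x-400,y-280))
np.set_printoptions(precision=1,suppress=True)
for n,a,b in [("colA",S(121,83),T(550,158)),("colB",S(207,102),T(622,127)),("capA",S(127,22),T(567,153)),("capB",S(214,41),T(640,119)),("open",S(290,120),T(690,97)),("pinL",S(46,32),T(488,184)),("pinR",S(379,112),T(766,62)),("scr1",S(14,187),T(488,259)),("scr2",S(349,270),T(759,144)),("lid",SP(197.5,358),TP(601.5,425)),("knob",SP(191,305),TP(588,417))]:
    print(n,*tri((s,*a),(t,*b)))
for m in [(432,135),(702,22),(759,144),(488,259)]: print(atz(t,*T(*m),10))
```

```text
colA [ 478.  -219.6   72.9] [array([ 0.2, -0. ]), array([-0.1,  0.1])]
colB [ 494.9 -261.9   73.6] [array([ 0.1, -0. ]), array([-0.1,  0.1])]
capA [ 476.1 -218.8  121.9] [array([-0.1,  0. ]), array([ 0., -0.])]
capB [ 493.8 -259.9  121.2] [array([ 0., -0.]), array([-0.,  0.])]
open [ 511.3 -302.    74.3] [array([ 0.1, -0. ]), array([-0.1,  0.1])]
pinL [ 462.5 -179.4   98.2] [array([-0.2,  0. ]), array([ 0.1, -0.1])]
pinR [ 527.7 -340.5   94.8] [array([ 0.1, -0. ]), array([-0.1,  0. ])]
scr1 [ 424.5 -191.6   15.4] [array([-0.1,  0. ]), array([ 0., -0.])]
scr2 [ 489.4 -358.7   17.3] [array([ 0., -0.]), array([-0.,  0.])]
lid [471.  224.7 117.9] [array([-0.1,  0. ]), array([ 0.1, -0.1])]
knob [471.1 222.4 159.3] [array([ 0., -0.]), array([-0.,  0.])]
[ 499.8 -162.5   10. ]
[ 566.1 -332.3   10. ]
[ 490.2 -361.1   10. ]
[ 424.7 -192.5   10. ]
```

Top and scene agree: the lid is at about (471,224), the tubes are at about (478,-220) and (495,-262), the rack row points at about -68°, and the heights match the text. Next I'll draw the arm in past the stand and check the pot and rack with the wrist camera.

```bash
cat >> h.py <<'E'
pi=np.pi
np.set_printoptions(precision=2,suppress=True)
def snap(n,name):
    d=viewer.get_image(n); cv2.imwrite("pics/"+name+".png",d["img"]); return d
E
python3 - <<'E'
from h import *
import pickle
p=robot.current_tcp_pos()
robot.move_linear([140,325,230],speed=250)
robot.move_ptp([355,100,330],[pi,0,pi/2+.3])
out={}
for n,P,y in [("p1",[430,170,330],pi/2+.4),("p2",[430,240,330],pi/2+.4)]:
    robot.move_ptp(P,[pi,0,y]); robot.sleep(.3); out[n]=snap("wrist",n)
for n,P in [("r1",[450,-260,320]),("r2",[500,-230,320])]:
    robot.move_ptp(P,[pi,0,1.95]); robot.sleep(.3); out[n]=snap("wrist",n)
pickle.dump(out,open("w.pkl","wb"))
o=cv2.resize(np.vstack([np.hstack([out["p1"]["img"],out["p2"]["img"]]),np.hstack([out["r1"]["img"],out["r2"]["img"]])]),(800,500),interpolation=cv2.INTER_AREA)
cv2.imwrite("pics/w.png",o); print(robot.current_t())
for n,P in [("p1",[471,224,155]),("p2",[471,224,155]),("r1",[495,-262,115]),("r2",[495,-262,115]),("r1",[478,-220,115]),("r2",[478,-220,115])]: print(n,proj(out[n],P))
E
```

```text
6.8583
p1 [[368.84 153.46]]
p2 [[344.44 205.07]]
r1 [[349.3  190.85]]
r2 [[307.21 197.08]]
r1 [[350.11 156.85]]
r2 [[306.61 163.48]]
```

View pics/w.png

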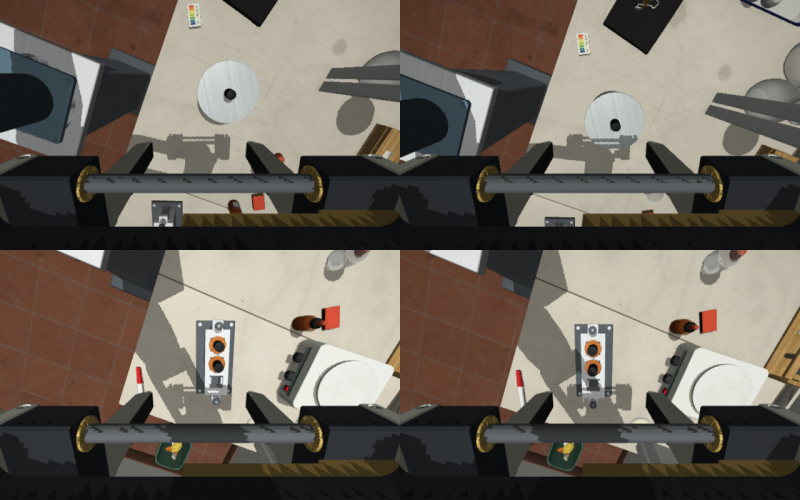

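The wrist views agree with the predictions to within a few mm: knob at (230,95) and (615-400,124), caps at (218,345) and (218,367). I'll refine with zoomed crops.

Run:
```python
from h import *
import pickle
o=pickle.load(open("w.pkl","rb"))
C=dict(p1=(366,150),p2=(344,190),r1=(349,175),r2=(307,180))
for k,c in C.items(): print(k,c[0]-50,c[1]-36)
t=[crop(o[k]["img"],*C[k],100,72,4) for k in C]
cv2.imwrite("pics/c2.png",np.vstack([np.hstack(t[:2]),np.hstack(t[2:])]))
```

```text
p1 316 114
p2 294 154
r1 299 139
r2 257 144
```

View pics/c2.png

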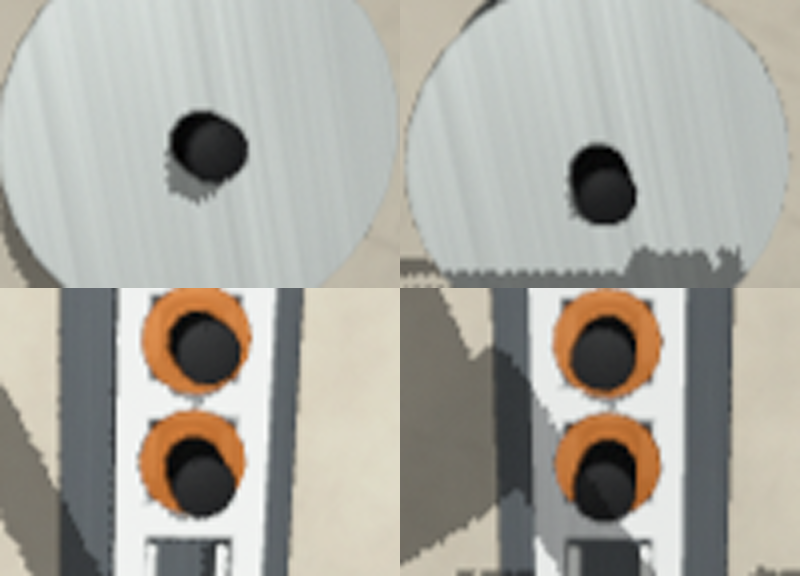

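Run:
```python
from h import *
import pickle
o=pickle.load(open("w.pkl","rb"))
O=dict(p1=(316,114,0,0),p2=(294,154,400,0),r1=(299,139,0,288),r2=(257,144,400,288))
def q(k,x,y):
    a=O[k]; return (o[k],a[0]+(x-a[2]+.5)/4-.5,a[1]+(y-a[3]+.5)/4-.5)
for n,z,L in [("knob",155,[("p1",217,150),("p2",607,194)]),("capA",115,[("r1",209,350),("r2",605,358)]),("capB",115,[("r1",205,486),("r2",605,490)]),("colA",74,[("r1",197,342),("r2",607,346)]),("colB",74,[("r1",192,465),("r2",608,465)])]:
    Q=[q(*l) for l in L]; print(n,*tri(*Q),[atz(*w,z) for w in Q])
```

```text
knob [471.68 226.83 150.3 ] [array([-0.2, -0.1]), array([0.2, 0.1])] [array([470.94, 226.96, 155.  ]), array([470.51, 227.92, 155.  ])]
capA [ 478.36 -216.96  110.29] [array([0. , 0.2]), array([-0. , -0.2])] [array([ 477.52, -216.42,  115.  ]), array([ 478.42, -216.52,  115.  ])]
capB [ 494.56 -258.53  112.86] [array([-0. , -0.1]), array([0. , 0.1])] [array([ 494.23, -258.28,  115.  ]), array([ 494.36, -257.84,  115.  ])]
colA [ 478.22 -217.95   75.47] [array([-0., -0.]), array([0., 0.])] [array([ 478.44, -218.07,   74.  ]), array([ 478.23, -218.11,   74.  ])]
colB [ 494.82 -260.15   70.85] [array([-0. , -0.3]), array([0. , 0.3])] [array([ 494.52, -260.06,   74.  ]), array([ 494.41, -258.98,   74.  ])]
```

```bash
python3 - <<'E'
from h import *
o=[pi,0,pi/2+.445]
robot.move_ptp([471,225.5,230],o)
robot.move_gripper(.6)
f=robot.move_linear([471,225.5,125],speed=80,f_stop=8)
print(f,robot.current_tcp_pos(),robot.current_contact_force())
robot.move_gripper(0)
print(robot.current_gripper_width()*93,robot.current_finger_force())
robot.move_linear([471,225.5,165],speed=60)
robot.move_linear([471,225.5,240],speed=150)
robot.sleep(.2); print(robot.current_contact_force(),robot.current_gripper_width()*93,robot.current_t())
robot.move_linear([420,40,200],[pi,0,pi/2+.1],speed=200)
snap("scene","s1")
f=robot.move_linear([420,40,30],speed=120,f_stop=12)
f=robot.move_linear([420,40,8],speed=20,f_stop=4)
print(f,robot.current_tcp_pos(),robot.current_contact_force(),robot.current_t())
E
python3 -c "
import cv2;cv2.imwrite('pics/s1c.png',cv2.imread('pics/s1.png')[80:330,150:470])"
```

```text
False [471.41 225.6  125.54] [ 0.35 -0.73 -0.42]
19.30064722730283 30.00011444091797
[ 0.49  0.22 -0.92] 19.21549848925486 13.1333
True [419.83  40.04  15.59] [ 1.87 -0.   -0.6 ] 16.6083
```

View pics/s1c.png

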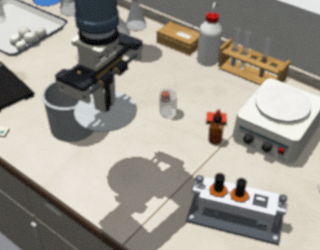

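The picture shows the lid hanging level from the gripper and the pot open with its mouth clear. I'll release the lid on the bench, then grip and rock the first tube.

```bash
cat >> h.py <<'E'
ang=np.radians(21.7); U=np.array([np.cos(ang),np.sin(ang),0]); AX=np.cross([0,0,1],U)
O0=[pi,0,ang+pi/2]; R0=R.from_euler("xyz",O0)
def tilt(p0,org,th,n=6,f=0.):
    """steps from f to th (rad) about collar edge of tube at org"""
    F=[]
    for a in np.linspace(f,th,n+1)[1:]:
        piv=org+20*np.sign(th+f)*U; r=R.from_rotvec(a*AX)
        robot.move_linear(piv+r.apply(p0-piv),(r*R0).as_euler("xyz"),speed=5)
        F.append(robot.current_contact_force())
    return np.array(F)
def grip_tube(x,y):
    robot.move_ptp([x,y,190],O0); robot.move_gripper(.55)
    s=robot.move_linear([x,y,79],speed=100,f_stop=6); robot.move_gripper(0)
    p=np.array(robot.current_tcp_pos()); print("grip",s,p,robot.current_gripper_width()*93,robot.current_contact_force()); return p
E
python3 - <<'E'
from h import *
robot.move_gripper(.6); robot.move_linear([419.8,40,120],speed=150)
robot.move_ptp([470,-150,230],O0)
x,y=494.6,-260
p=grip_tube(x,y); org=np.array([p[0],p[1],70])
print(tilt(p,org,.18))
snap("scene","s2")
print(tilt(p,org,0,4,.18)[-1])
print(tilt(p,org,-.18)); print(tilt(p,org,0,4,-.18)[-1])
s=robot.move_linear([p[0],p[1],p[2]+6],speed=15,f_stop=5)
print(s,robot.current_contact_force(),robot.current_tcp_pos(),robot.current_t())
snap("scene","s3")
cv2.imwrite("pics/s23.png",np.vstack([crop(cv2.imread(f"pics/s{i}.png"),388,275,140,70,4) for i in (2,3)]))
E
```

```text
grip False [ 494.68 -260.02   79.16] 21.564158078394563 [0.21 0.64 1.45]
[[ 1.23  0.23 -1.23]
 [ 2.31  0.   -4.04]
 [ 5.41  1.76 -2.81]
 [ 6.76  1.19 -5.69]
 [ 5.43  3.76  3.1 ]
 [ 5.    2.99  4.2 ]]
[ 2.45  0.78 -0.59]
[[ 0.44  1.05  0.05]
 [-1.44 -0.99  0.2 ]
 [-4.52 -2.01  0.07]
 [-5.6  -2.36 -0.8 ]
 [-8.04 -2.04  6.6 ]
 [-9.37 -1.65  5.77]]
[-0.07 -0.62 -2.36]
True [ 0.03 -0.53 -1.98] [ 494.49 -259.35   79.73] 28.4
```

View pics/s23.png

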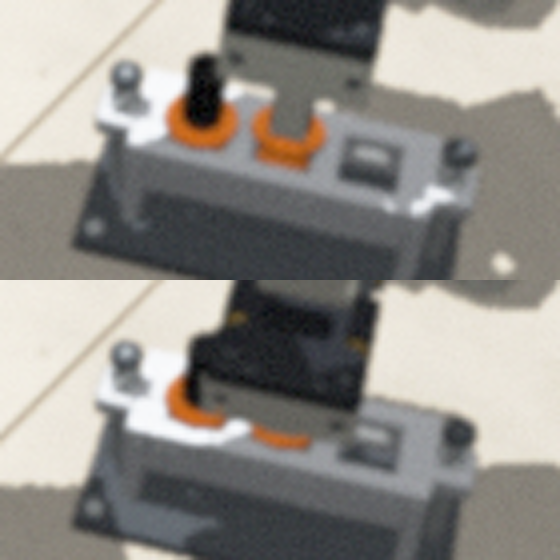

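Both sides show a sudden force drop near 0.13 rad, which means they snapped free. The second crop shows the head still down at its base position. I'll draw the tube out slowly, watching the force.

Run:
```python
from h import *
p=np.array(robot.current_tcp_pos()); z0=79.2
for k in range(8):
    s=robot.move_linear([494.6,-260,z0+2+2*k],O0,speed=10,f_stop=7)
    f=robot.current_contact_force(); print(s,robot.current_tcp_pos()[2],f)
    if f[2]<-6: break
print(robot.current_t()); snap("scene","s4")
```

```text
True 79.74781931029153 [ 1.99  0.12 -1.64]
True 79.80218659543668 [ 2.74 -0.48 -1.23]
True 79.74250783238465 [ 0.9  -0.98 -1.61]
True 79.79404193124785 [ 1.54 -0.59 -2.02]
True 79.72490241437758 [ 1.63  0.39 -1.19]
True 79.73479032477343 [ 1.87 -0.04 -1.22]
True 79.794531163883 [ 1.15 -0.57 -1.5 ]
True 79.67706493425818 [ 1.77 -0.67 -0.74]
31.5583
```

```bash
cat >> h.py <<'E'
def pose(org,a,lift_pt,dz,p0):
    """tube tilted a about a point lift_pt (offset from org, at a=0), raised dz"""
    piv=org+lift_pt; r=R.from_rotvec(a*AX)
    robot.move_linear(piv+[0,0,dz]+r.apply(p0-piv),(r*R0).as_euler("xyz"),speed=5)
    f=np.array(robot.current_contact_force()); m=np.array(robot.current_ft_torque())
    return round(a,3),round(dz,1),f@U,f[2],m@AX
E
python3 - <<'E'
from h import *
p=np.array([494.6,-260,79.2]); org=np.array([494.6,-260,70])
robot.move_linear(p,O0,speed=10)
print("rest",robot.current_contact_force(),np.array(robot.current_ft_torque())@AX)
for a in np.r_[np.arange(.02,.181,.02),np.arange(.16,-.001,-.02)]: print(*np.round(pose(org,a,20*U,0,p),2))
print(robot.current_t())
E
```

```text
rest [-0.48  1.96  2.27] 0.0018414155036027508
0.02 0.0 0.25 0.22 -0.17
0.04 0.0 0.85 -1.11 -0.46
0.06 0.0 6.18 -3.24 -1.19
0.08 0.0 6.06 -6.04 -1.46
0.1 0.0 5.22 -2.93 -1.39
0.12 0.0 6.13 -4.02 -1.51
0.14 0.0 6.63 0.18 -1.17
0.16 0.0 5.93 5.49 -0.81
0.18 0.0 5.52 4.02 -0.91
0.16 0.0 5.04 5.21 -0.89
0.14 0.0 5.26 2.91 -0.96
0.12 0.0 6.89 -0.65 -1.37
0.1 0.0 7.41 -4.62 -1.72
0.08 0.0 7.86 -3.56 -1.69
0.06 0.0 7.15 -4.65 -1.52
0.04 0.0 5.69 -3.1 -1.32
0.02 0.0 4.8 -2.6 -0.99
0.0 0.0 1.83 -1.24 -0.56
36.6667
```

Run:
```python
from h import *
p=np.array([494.6,-260,79.2]); org=np.array([494.6,-260,70])
for a in [.05,.1,.13,.15,.17,.19,.21,.23]: print(*np.round(pose(org,a,20*U,0,p),2),robot.current_gripper_width()*93)
robot.sleep(.3); m=np.array(robot.current_ft_torque()); print(robot.current_contact_force()@U,robot.current_contact_force(),m@AX)
a=snap("scene","s5");
cv2.imwrite("pics/s5c.png",crop(a["img"],388,270,120,100,5))
print(robot.current_t(),np.array(robot.current_eef_rot()))
```

```text
0.05 0.0 4.04 -3.43 -1.01 21.46846884098767
0.1 0.0 6.76 -3.99 -1.55 21.83056212671809
0.13 0.0 6.87 -4.91 -1.82 21.42582168617335
0.15 0.0 6.4 3.14 -1.19 21.521252395908938
0.17 0.0 5.7 5.53 -1.03 21.401832079357344
0.19 0.0 5.97 3.35 -1.15 21.788255229870362
0.21 0.0 7.86 1.92 -1.43 21.789571709716334
0.23 0.0 7.42 1.39 -1.63 21.44746676448488
7.34416301054317 [6.9  2.53 0.24] -1.6578292498634457
39.2833 [-2.92  0.    1.95]
```

View pics/s5c.png

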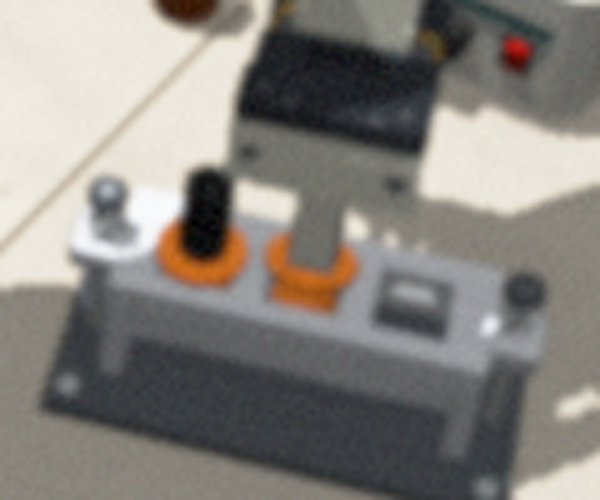

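The crop shows the tube really tilting, with the near side of its collar lifted. The trace shows the jaw snapping at about 0.14 rad, so returning upright must have pushed it back in. I'll now tilt the other way while holding the freed side up, watching the vertical force so the head isn't pulled.

```bash
cat >> h.py <<'E'
def second(p,org,sg=1,h=5.8,a0=.16,a1=-.14):
    """freed side's ring kept h above rest while the tube is tilted the other way"""
    for a in np.arange(a0,a1-.001,-.02):
        for _ in range(3):
            r=pose(org,sg*a,sg*20*U,h-34.5*np.sin(a),p)
            if r[3]<-7: h-=.3
            elif r[3]>6: h+=.3
            else: break
        print(*np.round(r,2),"h",round(h,1))
    return h
E
python3 - <<'E'
from h import *
p=np.array([494.6,-260,79.2]); org=np.array([494.6,-260,70])
print(second(p,org,a1=-.06)); print(robot.current_t())
E
```

```text
0.16 0.3 5.64 3.79 -1.17 h 5.8
0.14 1.0 5.87 4.67 -1.08 h 5.8
0.12 1.7 5.06 5.22 -0.74 h 5.8
0.1 3.0 4.17 6.03 -0.69 h 6.7
0.08 4.5 4.62 5.08 -1.0 h 7.3
0.06 5.2 5.71 5.64 -0.96 h 7.3
0.04 5.9 4.22 5.67 -0.85 h 7.3
0.02 6.6 3.49 5.27 -0.78 h 7.3
0.0 7.3 2.8 3.96 -0.65 h 7.3
-0.02 8.0 3.75 2.65 -0.64 h 7.3
-0.04 8.7 2.8 1.63 -0.47 h 7.3
-0.06 9.4 1.99 1.61 -0.29 h 7.3
7.299999999999999
43.4667
```

Run:
```python
from h import *
p=np.array([494.6,-260,79.2]); org=np.array([494.6,-260,70])
for a,d in [(-.03,9),(0,9),(0,11),(0,13),(0,16)]:
    r=pose(org,a,20*U,d,p); print(*np.round(r,2))
    if r[3]<-6: break
a=snap("scene","s6"); cv2.imwrite("pics/s6c.png",crop(a["img"],388,270,120,100,5)); print(robot.current_t())
```

```text
-0.03 9.0 0.95 0.32 -0.15
0.0 9.0 1.18 -1.41 -0.03
0.0 11.0 -0.73 0.1 0.05
0.0 13.0 0.37 0.04 0.08
0.0 16.0 -0.12 -0.26 0.03
45.9
```

View pics/s6c.png

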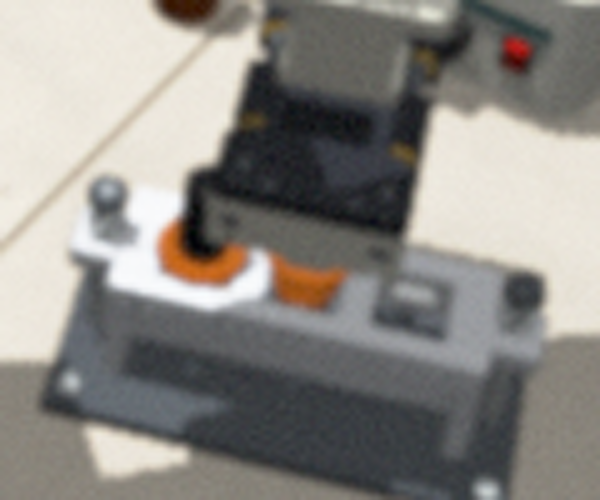

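The tube is free: it hangs upright with no force on it, and the head is still down. I'll lift it clear and check the pot and lid from above.

Run:
```python
from h import *
import pickle
p=robot.current_tcp_pos()
robot.move_linear([p[0],p[1],160],O0,speed=80); robot.move_linear([p[0],p[1],270],O0,speed=200)
robot.sleep(.2); d=viewer.get_image("top"); s=viewer.get_image("scene"); pickle.dump((d,s),open("pot.pkl","wb"))
i=crop(d["img"],235,250,200,120,4)
cv2.imwrite("pics/pot1.png",i)
print(robot.current_t(),robot.current_gripper_width()*93,robot.current_contact_force())
# expected rim outlines
t=np.linspace(0,2*pi,200)
def rim(c,z,r): return np.c_[c[0]+r*np.cos(t),c[1]+r*np.sin(t),0*t+z]
for n,c,z,r in [("pot outer",(471,225.5),115,61),("lid",(419.8,40),10,66)]:
    q=proj(d,rim(c,z,r)); print(n,(q.min(0)-[135,190])*4,(q.max(0)-[135,190])*4)
```

```text
47.8583 21.579307518198558 [ 0.45  1.12 -0.57]
pot outer [179.4  112.36] [404.71 337.37]
lid [531.81 207.72] [753.03 431.57]
```

View pics/pot1.png

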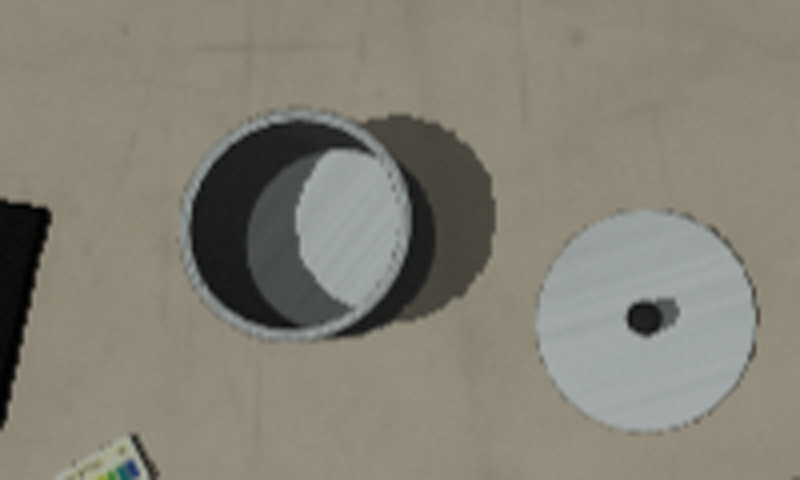

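The picture shows the open pot with its rim spanning px (181–412, 107–341), which is where I expected it (about (471,225)). The lid lies flat, centred at (647,321), matching my release point. I'll lower the tube along the wall at a slight lean.

```bash
cat >> h.py <<'E'
def place(C,D,L,th=.13,rt=20):
    """lower a held tube (tip L from the TCP) into the pot at C, leaning to D"""
    r=R.from_rotvec(th*np.cross([0,0,1],D)); o=(r*R0).as_euler("xyz"); up=r.apply([0,0,L])
    at=lambda z: np.array([C[0],C[1],z])+rt*D+up
    robot.move_ptp(at(230),o); print("above",robot.current_t())
    s=robot.move_linear(at(25),speed=120,f_stop=10); print(s,robot.current_tcp_pos(),at(25))
    if s: return False
    s=robot.move_linear(at(-4),speed=15,f_stop=3); p=np.array(robot.current_tcp_pos()); print(s,"tip z",(p-up)[2],robot.current_contact_force())
    robot.sleep(.2); robot.move_gripper(.33); robot.sleep(.6)
    p=np.array(robot.current_tcp_pos()); robot.move_linear(p+[0,0,40],speed=50); robot.move_linear(p+[0,0,150],speed=150)
    print("placed",robot.current_t()); return True
E
python3 - <<'E'
from h import *
if place((471,225.3),AX,59.2):
    robot.move_ptp([440,-100,260],O0)
    robot.sleep(.3); d=viewer.get_image("top"); i=crop(d["img"],210,250,100,70,4)
    s=viewer.get_image("scene"); j=crop(s["img"],218,188,100,70,4)
    cv2.imwrite("pics/pot2.png",np.hstack([i,j])); print(robot.current_t())
E
```

```text
above 49.725
True [459.66 250.87 168.94] [460.77 251.01  83.7 ]
```

Run:
```python
from h import *
print(robot.current_contact_force(),robot.current_ft_torque(),robot.current_gripper_width()*93,robot.current_t())
p=np.array(robot.current_tcp_pos()); robot.move_linear(p+[0,0,70],speed=60)
robot.sleep(.2);print(robot.current_contact_force(),robot.current_ft_torque())
d=viewer.get_image("top"); s=viewer.get_image("scene")
cv2.imwrite("pics/x1.png",np.hstack([crop(d["img"],225,250,100,120,4),crop(s["img"],218,188,100,120,4)]))
```

```text
[-0.72  1.32  0.99] [0.13 0.16 0.01] 21.22897340582934 50.7417
[ 0.14  0.52 -0.9 ] [-0.01  0.09 -0.04]
```

View pics/x1.png

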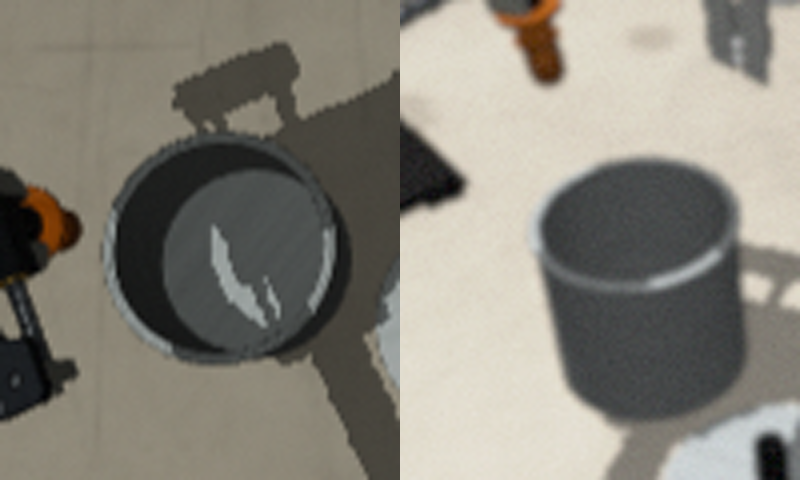

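The pot has been knocked: its top-view rim centre is now about (230,252) instead of (209,246), roughly 45 mm away. The tube is still held and unharmed, so I'll re-measure and place it.

Run:
```python
from h import *
d=viewer.get_image("top"); s=viewer.get_image("scene")
cv2.imwrite("pics/potref.png",d["img"])
a=(175+220/4-.4,190+247/4-.4); b=(168+236.5/4-.4,128+223/4-.4)
print(tri((d,*a),(s,*b)),atz(d,*a,115),atz(d,135+296.5/4-.4,190+224/4-.4,115))
# automatic: fit outer rim circle to image gradients
def fit(d,c0,z=115,r=61):
    g=cv2.GaussianBlur(cv2.cvtColor(d["img"],cv2.COLOR_BGR2GRAY),(3,3),0).astype(np.float32)
    m=cv2.magnitude(cv2.Sobel(g,cv2.CV_32F,1,0),cv2.Sobel(g,cv2.CV_32F,0,1)); t=np.linspace(0,2*pi,240)
    best=[]
    for x in np.arange(-8,8.1,1):
        for y in np.arange(-8,8.1,1):
            q=proj(d,np.c_[c0[0]+x+r*np.cos(t),c0[1]+y+r*np.sin(t),0*t+z]).astype(np.float32)
            best.append((np.minimum(cv2.remap(m,q[:,:1],q[:,1:],1),80).mean(),c0[0]+x,c0[1]+y))
    return sorted(best)[-3:]
c=atz(d,*a,115); print(fit(d,c)); print(fit(s,c))
print(robot.current_t())
```

```text
(array([458.48, 178.38, 114.48]), [array([ 0.1, -0.1]), array([-0.2,  0. ])]) [458.13 178.57 115.  ] [471.56 224.04 115.  ]
[(np.float32(71.019745), np.float64(458.131911102979), np.float64(176.56519144162905)), (np.float32(71.22224), np.float64(458.131911102979), np.float64(177.56519144162905)), (np.float32(71.40776), np.float64(457.131911102979), np.float64(176.56519144162905))]
[(np.float32(79.88353), np.float64(456.131911102979), np.float64(175.56519144162905)), (np.float32(79.909035), np.float64(456.131911102979), np.float64(176.56519144162905)), (np.float32(79.916084), np.float64(455.131911102979), np.float64(175.56519144162905))]
52.425
```

```bash
cat >> h.py <<'E'
def potpos(d,c0,z=115,r=61,w=40):
    """pot centre by fitting the outer rim's circle to the top picture's edges"""
    g=cv2.GaussianBlur(cv2.cvtColor(d["img"],cv2.COLOR_BGR2GRAY),(3,3),0).astype(np.float32)
    m=np.minimum(cv2.magnitude(cv2.Sobel(g,cv2.CV_32F,1,0),cv2.Sobel(g,cv2.CV_32F,0,1)),80); t=np.linspace(0,2*pi,240)
    def sc(x,y):
        q=sum(0 for _ in ()) or proj(d,np.c_[x+r*np.cos(t),y+r*np.sin(t),0*t+z]).astype(np.float32)
        return cv2.remap(m,q[:,:1],q[:,1:],1).mean()
    for s,k in ((w,3.),(4,1.)):
        c0=max(((sc(c0[0]+x,c0[1]+y),c0[0]+x,c0[1]+y) for x in np.arange(-s,s+.1,k) for y in np.arange(-s,s+.1,k)))[1:]
    return np.array(c0)
E
sed -i 's/q=sum(0 for _ in ()) or proj/q=proj/' h.py
python3 - <<'E'
from h import *
if place((457.8,179),AX,59.2):
    robot.move_ptp([440,-100,260],O0)
    robot.sleep(.2); d=viewer.get_image("top"); i=crop(d["img"],230,250,100,100,4)
    s=viewer.get_image("scene"); j=crop(s["img"],225,190,100,100,4)
    cv2.imwrite("pics/pot2.png",np.hstack([i,j])); print(robot.current_t(),potpos(d,(458,179)))
E
```

```text
above 52.8083
False [448.04 204.87  84.29] [447.57 204.71  83.7 ]
True tip z 2.095352211716474 [-0.48 -0.49  5.06]
placed 59.1083
60.5917 [458. 176.]
```

View pics/pot2.png

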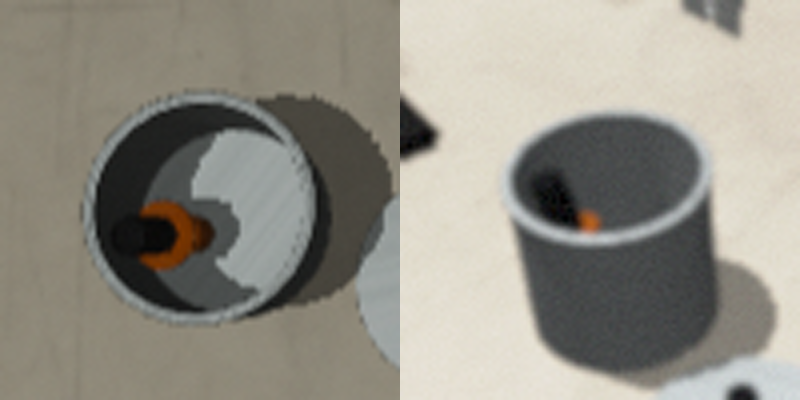

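The first tube now stands round end down, leaning on the pot's wall at top-crop (150,235). Next is the second tube.

Run:
```python
from h import *
p=grip_tube(478,-218); org=np.array([p[0],p[1],70])
print(robot.current_t())
for a in [.04,.08,.11,.13,.15,.17,.2]: print(*np.round(pose(org,a,20*U,0,p),2))
h=second(p,org,h=6.2,a1=-.08); np.save("pA.npy",p); print(robot.current_t())
snap("scene","s7")
```

```text
grip False [ 478.11 -218.04   79.15] 21.673774676836402 [-0.62  0.43  2.34]
63.6333
0.04 0.0 0.94 -2.27 -0.38
0.08 0.0 5.77 -4.67 -1.31
0.11 0.0 6.9 -3.69 -1.41
0.13 0.0 7.25 -5.3 -1.65
0.15 0.0 6.16 0.6 -1.17
0.17 0.0 5.72 7.4 -0.89
0.2 0.0 6.31 3.92 -1.12
0.16 0.7 5.78 4.13 -1.17 h 6.2
0.14 1.4 5.11 5.1 -1.03 h 6.2
0.12 2.1 3.55 5.72 -0.63 h 6.2
0.1 3.4 1.87 7.0 -0.45 h 7.1
0.08 4.6 4.08 5.72 -0.84 h 7.4
0.06 5.3 4.19 5.87 -0.86 h 7.4
0.04 6.0 3.67 5.25 -0.7 h 7.4
0.02 6.7 4.07 5.4 -0.65 h 7.4
0.0 7.4 3.92 3.61 -0.57 h 7.4
-0.02 8.1 3.8 3.49 -0.5 h 7.4
-0.04 8.8 2.21 1.86 -0.43 h 7.4
-0.06 9.5 1.86 0.65 -0.22 h 7.4
-0.08 10.2 -0.08 0.75 0.19 h 7.4
69.6583
```

Run:
```python
from h import *
p=np.load("pA.npy"); org=np.array([p[0],p[1],70])
for a,d in [(-.03,10),(0,11),(0,13),(0,16)]:
    r=pose(org,a,20*U,d,p); print(*np.round(r,2))
    if r[3]<-6: raise SystemExit
robot.move_linear([p[0],p[1],160],O0,speed=80); robot.move_linear([p[0],p[1],270],O0,speed=200)
d=viewer.get_image("top"); c=potpos(d,(458,176)); print(c,robot.current_t())
if np.hypot(*(c-[458,176]))<4 and place((457.8,179),-AX,57.5):
    robot.move_ptp([400,-60,280],[pi,0,pi/2-.1])
    robot.sleep(.2); d=viewer.get_image("top"); i=crop(d["img"],250,250,100,70,4)
    s=viewer.get_image("scene"); j=crop(s["img"],225,190,100,70,4)
    k=crop(s["img"],388,275,100,70,4); l=crop(d["img"],300,265,100,70,4)
    cv2.imwrite("pics/pot3.png",np.vstack([np.hstack([i,j]),np.hstack([l,k])])); print(robot.current_t(),potpos(d,(458,179)),potpos(d,(420,40),10,66,10))
```

```text
-0.03 10.0 -0.16 -0.94 0.07
0.0 11.0 -0.56 0.41 0.04
0.0 13.0 0.21 -0.57 0.05
0.0 16.0 0.27 -0.31 0.03
[458. 176.] 73.5333
above 74.9167
False [468.44 153.48  82.57] [467.95 153.49  82.01]
True tip z 6.42104266661832 [-0.68 -0.85  5.51]
placed 81.0417
82.2667 [458. 176.] [419.  37.]
```

View pics/pot3.png

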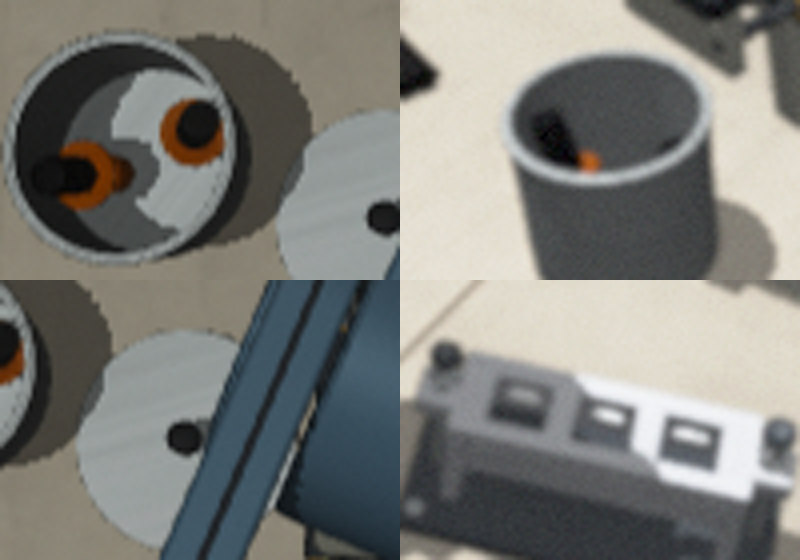

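Both tubes are in the pot, at (90,175) and (195,130) in the upper-left crop. The rack is empty with its head down, and neither the pot nor the lid has moved. Now the lid goes back on.

Run:
```python
from h import *
o=[pi,0,pi/2+.1]
robot.move_ptp([419.8,40,130],o); robot.move_gripper(.6)
print(robot.move_linear([419.8,40,16],speed=80,f_stop=8),robot.current_tcp_pos())
robot.move_gripper(0); print(robot.current_gripper_width()*93)
robot.move_linear([419.8,40,60],speed=60); robot.move_linear([419.8,40,200],speed=150)
d=viewer.get_image("top"); c=potpos(d,(458,176)); print(c)
C=c+[0,2.8]
robot.move_linear([*C,200],speed=150)
s=robot.move_linear([*C,140],speed=80,f_stop=10); print(s)
s=robot.move_linear([*C,120],speed=15,f_stop=4); print(s,robot.current_tcp_pos(),robot.current_contact_force(),robot.current_ft_torque(),robot.current_t())
```

```text
False [420.21  39.95  16.39]
19.797227258886274
[457. 176.]
False
True [456.9  178.78 125.05] [ 0.25 -0.23  3.7 ] [-0.06  0.1   0.06] 90.8667
```

The lid origin is at about 114.7 mm, so it is seated. I'll release, back off and check.

Run:
```python
from h import *
robot.move_gripper(.6); p=robot.current_tcp_pos()
robot.move_linear([p[0],p[1],165],speed=60); robot.move_linear([p[0],p[1],250],speed=150); robot.move_ptp([380,-60,280],[pi,0,pi/2-.1]); robot.sleep(.3)
d=viewer.get_image("top"); s=viewer.get_image("scene")
cv2.imwrite("pics/fin.png",np.hstack([crop(d["img"],255,220,140,160,3)[:, :400],crop(s["img"],260,190,140,160,3)[:, :400]]))
print(robot.current_t(),potpos(d,(458,176),119,66,10),potpos(s,(458,176),119,66,10))
```

```text
94.575 [458. 177.] [454. 177.]
```

View pics/fin.png

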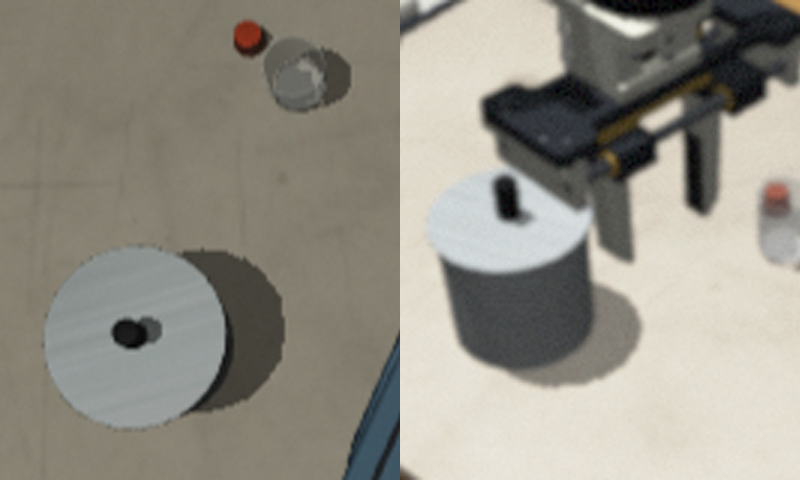

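The lid sits flat and centred on the pot, with its knob at top crop (128,333). The arm is clear and the bystanders I can see haven't moved, so I'm handing in.

```bash
python3 -c "
from bench import robot, viewer, kinematics
print(robot.hand_in())"
```

```text
the job is handed in; nothing more can be done
None
```

I handed in the job at about 95 s: both tubes present were rocked free with the rack's head seen down before and after, and lowered round end first into the pot, which had been knocked about 45 mm; the first descent stopped on a 10 N contact at rim height, so I re-measured before placing, and the lid is back flat on the rim.

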